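# Wedge up the sagging loading deck of a crucible loader

## Task

The fold-out loading deck at the side of the green crucible loader hangs low, so crucibles will not stand straight on it. Push the orange wedge, thin end first and square to the edge, along the bench under the middle of the deck's free edge until the deck is level against its stop and the wedge sits tight under it, but push gently and never ram it. Leave the wedge lying flat in place and do not disturb the jar, the tub or the crucible.

Things in the scene. Friction and masses are not known exactly. Their poses are not given: they have to be found in the camera images.
- console: Crucible loader: green box 300 mm (its x) x 280 mm (its y) x 176 mm high with a steel top, fixed to the bench. Origin under the centre of its base; the height of its screw feet differs from bench to bench by up to 5 mm. The deck folds out from its +y side.
- deck: Loading deck: steel tray 200 mm wide (x), 180 mm out from the console (y), 12 mm thick, 0.6 kg. Origin on its hinge, along the inner lower edge. It hangs 0.045 rad low; when exactly level its inner edge butts on the console and it goes no further: the push on a wedge then climbs steeply, by about 10 N per mm. A 7 mm fence along each side; a flat stay rises from each side to the console, 97 mm from the middle.
- deck_edge (a point): Middle of the lower free edge of the loading deck, 180 mm out from the console's side. Axes are the deck's: x along the edge, y outward away from the console, z up (vertical when the deck is level). The edge now hangs 14 to 19 mm above the bench; level it is 22 to 27 mm above it, 8 mm higher than it hangs.
- wedge: The hard plastic wedge, 160 x 40 x 32 mm, about 0.1 kg. Origin under its centre, axes as wedge_mid. Pushing it level takes 3 to 6 N while it lifts the deck, then about as much as its force on the deck; let go, it holds by friction. It is tight when it bears on the deck with 4 N or more (pushed with about 8 to 14 N); over 22 N on the deck strains the hinge.
- wedge_mid (a point): Point on the middle line of the orange wedge, half-way along, 10 mm above its flat underside. x points to the thin end (80 mm from here, 5 mm thick), y across, z up. The top rises 1 in 5 over 135 mm from the thin end to a level heel 25 mm long and 32 mm high, which ends 80 mm behind this point. 20 mm behind this point it is 25 mm high.
- wedge_nose (a point): Middle of the lower edge of the wedge's thin end; axes as for wedge_mid.
- amber_jar: Amber glass jar with a black cap, 56 mm across, 100 mm high, standing beside the deck. Origin under its base.
- white_tub: White plastic tub with a green cap, 60 mm across, 85 mm high, standing beside the deck. Origin under its base.
- crucible: White ceramic crucible, 25 mm across, 25 mm high, standing on the console's steel top. Origin under its base.
Not all that is in view belongs to the job. What is meant by the wedge is not pink or yellow, and is the smaller of those in its own colour.

How it is judged:
On the way, in this order (a step that is already met when the one before it is completed fails the run):
1. the wedge's thin end is under the deck's free edge (y of wedge_nose in the frame of deck_edge below -0.01 m and z of wedge_nose in the frame of deck_edge below 0 m and x of wedge_nose in the frame of deck_edge between -0.05 and 0.05 m), for 0.1 s.
2. the deck is level and the wedge bears on it with 4 N or more (angle between deck_edge's own z axis and vertical below 0.01 rad and contact force between wedge and deck above 4 N), for 0.1 s.
At the end, for the whole second after the job is handed in: The deck is level within 0.01 rad, carried by the wedge, which bears on it with at least 4 N, lies flat on the bench at rest, thin end at least 50 mm in under the deck, within 35 mm of the middle of the free edge and square to it within 0.2 rad (all of step 2 and angle between wedge_mid's own z axis and vertical below 0.04 rad and x of wedge_nose in the frame of deck_edge between -0.035 and 0.035 m and y of wedge_nose in the frame of deck_edge below -0.05 m and angle between the x axis of wedge_mid and the y axis of deck_edge, either way round below 0.2 rad and linear speed of wedge below 0.01 m/s); the robot touches nothing.
It fails at once if the wedge is rammed: more than 22 N between wedge and deck (contact force between wedge and deck above 22 N).
It fails at once if the jar, the tub or the crucible is shifted by 15 mm or tipped (distance of any of amber_jar, white_tub, crucible from where it was at the start of the episode above 0.015 m or angle between any of amber_jar, white_tub, crucible's own z axis and vertical above 0.3 rad).
It also fails if it takes over 69 s, if anything falls off the work surface, if the arm or the gripper's body presses on something with over 40 N, if the wrist force passes 120 N, or if a joint passes its speed limit or range.

## Robot

A 6-joint arm with a two-finger parallel gripper is mounted at the origin on the work surface. World frame = base frame: x ahead of the robot, y to its left, z up, the work surface at z = 0. Lengths are in m, angles in rad, forces in N, time in s.
With the tool pointing down it reaches from about 0.325 to 0.85 m from the base axis. Payload 4.4 kg.
Tool frame: the origin (TCP) lies midway between the tips of the shut fingers; the grasp point (between the pads) lies 19 mm behind it; z points along the fingers, y is the line along which they close (so a half turn about z gives the same grasp; the last joint's range is limited). The gripper opens to 94 mm and grips with 3 to 60 N. Pads are 16 mm wide; open, the fingers measure 119 mm over their backs; the gripper's body (75 mm by 177 mm) begins 78 mm behind the grasp point.
Start: joints at [-1.306, 0.207, 1.542, -0, 1.393, -0.15], TCP at [0.232, -0.526, 0.205] pointing down, gripper open.
Joint ranges: [-2.73, 2.73], [-0.86, 2.22], [0.23, 2.46], [-1.11, 4.25], [0.08, 2.63], [-2.82, 2.82]. Speed limits (rad/s): [2.79, 2.79, 3.14, 3.14, 3.14, 3.14].

## Interface

Orientations are given as a rotation vector (axis times angle).
In Python, from cell import arm, grab_frame gives the robot as it stands.
- The arm moves only by the tool send_rows, never from a script. Its argument "moves" is a list of rows, each an object with "linear": the shift along the world's x, y, z in m, a list of three; "yaw": the turn about the world's z in degrees; "fingers": the gripper command: -1 is fully open, 1 is shut, values between are in proportion. In form: [{"linear": [tx, ty, tz], "yaw": yaw, "fingers": fingers}, ...]. A call has 1 to 20 rows; each row shifts and turns the commanded pose from where the row before left it; what a row does not reach is not made up. A row lasts 1/10 s, in which the tool goes at most 50 mm and 8.59 degrees, less where a joint would pass 70% of its speed; a pose out of reach is approached as far as the arm can. A call is refused whole if a number of a shift passes 0.05 or a number of a turn 8.59, either way. A call with a gripper value outside its range is refused whole. The fingers move at their own pace and stop on an object; the grip force is fixed at half the most. Time passes only in rows, so rows that do not move let the fingers close. It gives the time, the measured TCP pose, the force, the opening and the grip force at its end, in the units of the state.
- arm.observe(): the state, without advancing time (a new reading comes with each control period).
- grab_frame(name): name is "scene" or "top" or "wrist"; returns a dict with "color" (480x640x3 uint8, red, green, blue), "fovy" (degrees; the focal length in pixels is half the picture's height over the tangent of half this angle, whatever the lens; pixels are square), "cx", "cy" (the principal point, pixels), "k1" (the pictures are not rectified: a ray, as slopes to the right and down, at radius r is drawn at 1 + k1 r^2 times it, then the intrinsics apply), "world_to_cam" (4x4, takes a point from world to camera coordinates). Camera axes: x right, y up, looking along -z (the intrinsics and any distortion apply to the point x, -y, -z); pixel columns grow to the right and rows downward; lengths in m; the calibration is good to about 2 mm. A picture is of the moment at which its call begins. There is no depth.
- arm.job_done(): hands the job in; it is judged then, once.
The state is a dict: "clock": time; "q": joint angles; "qvel": joint speeds; "joint_efforts": joint torques, N m; "position": TCP position; "tcp_rot": TCP orientation; "wrist_force": force on the tool from outside, world axes, zero at the start; "ft_torque": the same for the moment, N m; "width": finger opening in m; "gripper_force": force on a finger pad.
Only numpy, scipy, OpenCV 4.12 (cv2) and the standard library are available. Lean on these libraries where they do the work, as an engineer would, in place of code of your own. Each camera call takes 0.05 s, during which the arm holds its last target. There are 200 camera calls.

## Working session

There is one attempt and no reset: what is moved stays moved. The work goes in short steps, Python scripts to look and compute and a tool call to move; the robot and the scene stay as the last step left them, time stands still between calls to the robot, and variables do not carry over. Pictures are saved under pics/ and viewed, at most 10 in all, crops included, and the job is handed in when it is done.

Besides the shell and the picture viewer there is one more tool, called after "Call:" in YAML: its name, and indented under it one key for each argument. send_rows: Moves the arm, as the interface text tells. Its arguments: {"type":"object","properties":{"moves":{"type":"array"}},"required":["moves"]}

```bash
ls; mkdir -p pics; cat > h.py <<'E'
import numpy as np, cv2
from cell import arm, grab_frame
def K(f):
    F=240/np.tan(np.radians(f["fovy"])/2)
    return np.array([[F,0,f["cx"]],[0,F,f["cy"]],[0,0,1.]])
def ray(f,px):
    # origin, dirs (world) for Nx2 pixels
    u=cv2.undistortPoints(np.float64(px).reshape(-1,1,2),K(f),np.array([f["k1"],0,0,0.])).reshape(-1,2)
    W=np.array(f["world_to_cam"]);R=W[:3,:3];o=-R.T@W[:3,3]
    return o,np.c_[u[:,0],-u[:,1],-np.ones(len(u))]@R
def plane(f,px,z):
    o,d=ray(f,px);return o+d*((z-o[2])/d[:,2])[:,None]
def tri(f1,p1,f2,p2):
    o1,d1=ray(f1,[p1]);o2,d2=ray(f2,[p2]);A=np.c_[d1[0],-d2[0]]
    t=np.linalg.lstsq(A,o2-o1,rcond=None)[0]
    a=o1+t[0]*d1[0];b=o2+t[1]*d2[0];return (a+b)/2,np.linalg.norm(a-b)
def save(n,im): cv2.imwrite("pics/"+n,cv2.cvtColor(im,cv2.COLOR_RGB2BGR))
E
python3 - <<'E'
from h import *
import pickle
fs={n:grab_frame(n) for n in("scene","top","wrist")}
pickle.dump(fs,open("f0.pkl","wb"))
for n in fs: save(n+"0.png",fs[n]["color"]); print(n,fs[n]["fovy"],fs[n]["k1"],np.round(ray(fs[n],[[320,240]]),3))
print(arm.observe())
E
```

```text
picsTraceback (most recent call last):
  File "<stdin>", line 5, in <module>
    return _wrapfunc(a, 'round', decimals=decimals, out=out)
    return _wrapit(obj, method, *args, **kwds)
    conv = _array_converter(obj)
ValueError: setting an array element with a sequence. The requested array has an inhomogeneous shape after 1 dimensions. The detected shape was (2,) + inhomogeneous part.
```

View pics/scene0.png

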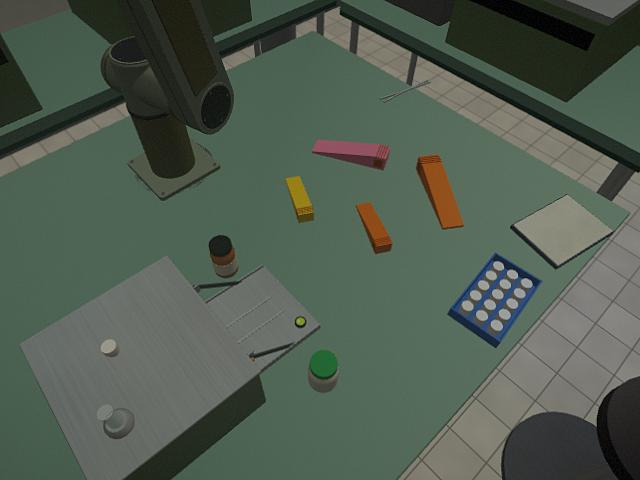

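Scene view: the candidates are orange small (375,227), orange large (440,192), pink (350,153) and yellow (300,198). I choose the smaller orange one at (375,227). The deck's free edge runs from about (265,267) to (320,326), with the jar at (222,256), the tub at (323,370) and a level vial on the deck at (300,322).

```bash
python3 - <<'E'
from h import *
import pickle
fs={n:grab_frame(n) for n in("scene","top","wrist")}
pickle.dump(fs,open("f0.pkl","wb"))
for n in fs:
    save(n+"0.png",fs[n]["color"]); o,d=ray(fs[n],[[320,240]]);print(n,fs[n]["fovy"],fs[n]["k1"],o.round(3),d.round(3))
    hsv=cv2.cvtColor(fs[n]["color"],cv2.COLOR_RGB2HSV)
    m=cv2.inRange(hsv,(5,170,60),(17,255,255))
    for c in cv2.findContours(m,0,2)[0]:
        if cv2.contourArea(c)>150: print(cv2.contourArea(c),cv2.approxPolyDP(c,2.5,True)[:,0].tolist())
print(arm.observe()["wrist_force"])
f=fs["scene"];save("crop.png",cv2.resize(f["color"][120:420,170:490],None,fx=2.0,fy=2.0,interpolation=2)[:600])
E
```

```text
scene 56.90173803560032 -0.018342523194258453 [ 0.948 -0.336  0.875] [[-0.434  0.421 -0.796]]
800.5 [[356, 205], [372, 246], [375, 243], [374, 251], [389, 250], [389, 237], [370, 203]]
1637.0 [[419, 157], [422, 167], [418, 173], [442, 227], [462, 225], [438, 155]]
top 47.59899044231841 -0.08407185261712767 [0.335 0.046 1.276] [[ 0.181  0.006 -0.983]]
1066.5 [[243, 225], [214, 283], [225, 290], [258, 233]]
2239.0 [[168, 199], [163, 201], [109, 270], [124, 283], [132, 285], [133, 277], [139, 275], [182, 212], [181, 207]]
wrist 70.39855534870195 -0.009131062780007181 [ 0.309 -0.492  0.383] [[-0.266 -0.116 -0.957]]
[ 0.40032369 -0.38946195  0.88265942]
```

View pics/top0.png

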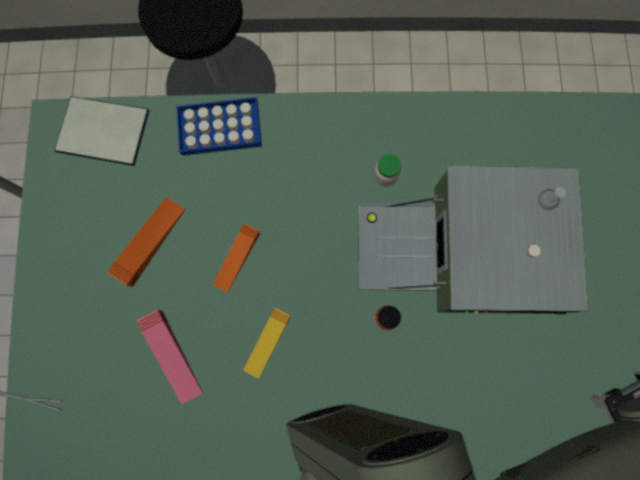

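View pics/crop.png

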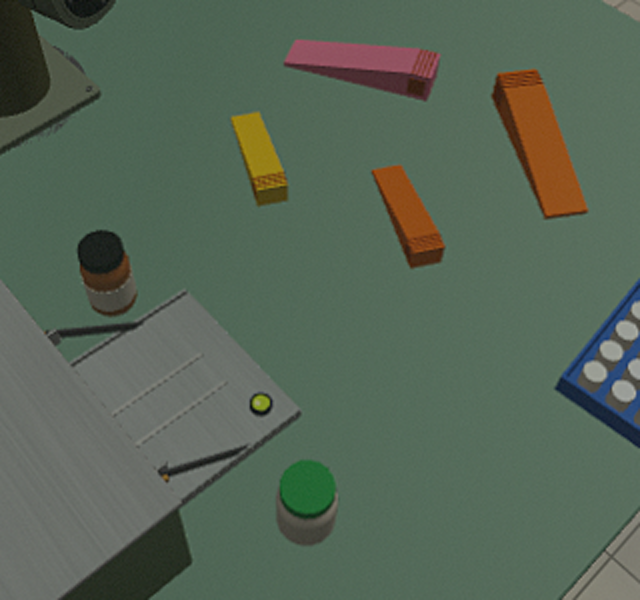

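The crop confirms it: the small orange wedge has its thin end near scene (363,204) and its ridged heel near (382,245). In the top view the thin end is at (220,287) and the heel at (250,229). The deck's free edge in the top view runs (360,206) to (358,289), with the tub at (388,168) and the jar at (388,318).

```bash
python3 - <<'E'
from h import *
import pickle
fs=pickle.load(open("f0.pkl","rb"));s,t=fs["scene"],fs["top"]
pr=lambda n,v:print(n,np.round(v,4).tolist())
# wedge: nose corners two views
pr("noseA",np.r_[tri(s,(356,205),t,(225.5,290))]);pr("noseB",np.r_[tri(s,(370.5,202.5),t,(214,283.5))])
pr("heelA",np.r_[tri(s,(389.5,237),t,(243.5,225))])
pr("nose plane z5mm top",plane(t,[(225.5,290),(214,283.5)],.005)); pr("heel top z32",plane(t,[(243,225),(259,233)],.032))
pr("nose scene",plane(s,[(356,205),(370.5,202.5)],.005)); pr("heelbot scene",plane(s,[(374,252),(389.5,251)],0))
for n,f in(("s",s),("t",t)):
    hsv=cv2.cvtColor(f["color"],cv2.COLOR_RGB2HSV)
    # sub-crop printing of deck corners
    save(n+"deck.png",cv2.resize(f["color"][250:390,180:350] if n=="s" else f["color"][150:340,340:590],None,fx=(4 if n=="s" else 3),fy=(4 if n=="s" else 3),interpolation=2))
pr("deck t",plane(t,[(360,206),(358,289)],.028));
pr("deckA",np.r_[tri(s,(320,326),t,(360,206))]);pr("deckB",np.r_[tri(s,(264,267),t,(358.5,290))])
pr("tub top z85",plane(t,[(389,166)],.085));pr("jar top z100",plane(t,[(388,318)],.1))
pr("console top z.178",plane(t,[(448,167),(578,169),(586,311),(449,310)],.178))
E
```

```text
noseA [0.4522, 0.2755, 0.0034, 0.0032]
noseB [0.4702, 0.306, 0.0042, 0.0048]
heelA [0.5997, 0.2302, 0.0464, 0.0008]
nose plane z5mm top [[0.4531, 0.2765, 0.005], [0.4686, 0.304, 0.005]]
heel top z32 [[0.6026, 0.2332, 0.032], [0.583, 0.1954, 0.032]]
nose scene [[0.4524, 0.2729, 0.005], [0.4719, 0.3076, 0.005]]
heelbot scene [[0.586, 0.1996, 0.0], [0.6094, 0.2299, 0.0]]
deck t [[0.6456, -0.0421, 0.028], [0.4497, -0.0328, 0.028]]
deckA [0.6486, -0.0411, 0.0205, 0.0039]
deckB [0.4492, -0.0333, 0.0164, 0.0031]
tub top z85 [[0.7248, -0.107, 0.085]]
jar top z100 [[0.3798, -0.0913, 0.1]]
console top z.178 [[0.691, -0.2201, 0.178], [0.6852, -0.5023, 0.178], [0.383, -0.4897, 0.178], [0.3908, -0.206, 0.178]]
```

View pics/tdeck.png

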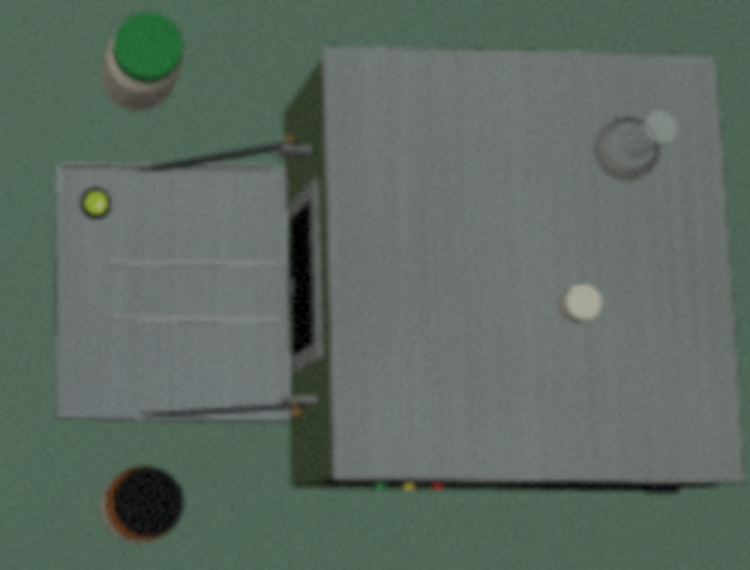

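View pics/sdeck.png

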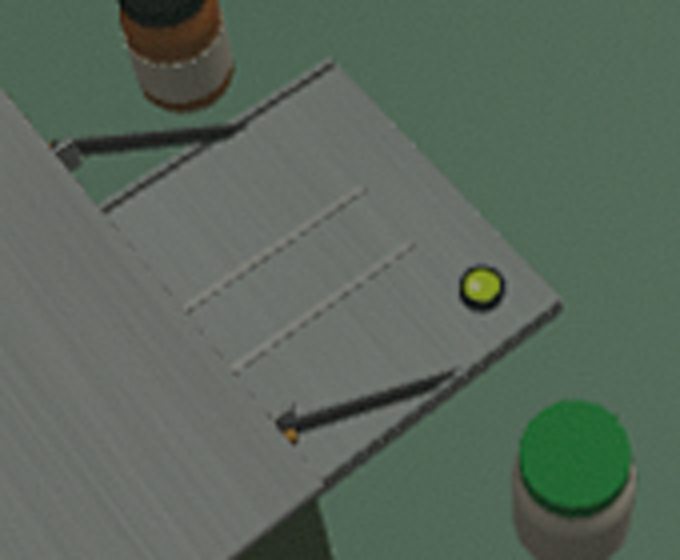

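```bash
python3 - <<'E'
from h import *
o=arm.observe();R=cv2.Rodrigues(np.array(o["tcp_rot"]))[0];print(o["clock"],o["q"],o["position"],R.round(3).tolist(),np.degrees(np.arctan2(R[1],R[0])))
E
```

```text
0.3 [-1.30548484e+00  2.06876038e-01  1.54198130e+00 -3.64747378e-06
  1.39349993e+00 -1.50537110e-01] [ 0.23217851 -0.52574685  0.20506118] [[0.915, 0.404, -0.0], [0.404, -0.915, 0.001], [0.0, -0.001, -1.0]] [ 23.82640393 -66.17359125 105.47026557]
```

Call:
send_rows:
  moves:
    - {"linear":[0,0,0.04],"yaw":0,"fingers":-1}
    - {"linear":[0,0,0.04],"yaw":0,"fingers":-1}
    - {"linear":[0,0,0.04],"yaw":0,"fingers":-1}
    - {"linear":[0,0,0.04],"yaw":0,"fingers":-1}
    - {"linear":[0.017,0.0375,0],"yaw":-2.6,"fingers":-1}
    - {"linear":[0.017,0.0375,0],"yaw":-2.6,"fingers":-1}
    - {"linear":[0.017,0.0375,0],"yaw":-2.6,"fingers":-1}
    - {"linear":[0.017,0.0375,0],"yaw":-2.6,"fingers":-1}
    - {"linear":[0.017,0.0375,0],"yaw":-2.6,"fingers":-1}
    - {"linear":[0.017,0.0375,0],"yaw":-2.6,"fingers":-1}
    - {"linear":[0.017,0.0375,0],"yaw":-2.6,"fingers":-1}
    - {"linear":[0.017,0.0375,0],"yaw":-2.6,"fingers":-1}
    - {"linear":[0.017,0.0375,0],"yaw":-2.6,"fingers":-1}
    - {"linear":[0.017,0.0375,0],"yaw":-2.6,"fingers":-1}
    - {"linear":[0.017,0.0375,0],"yaw":-2.6,"fingers":-1}
    - {"linear":[0.017,0.0375,0],"yaw":-2.6,"fingers":-1}
    - {"linear":[0.017,0.0375,0],"yaw":-2.6,"fingers":-1}
    - {"linear":[0.017,0.0375,0],"yaw":-2.6,"fingers":-1}
    - {"linear":[0.017,0.0375,0],"yaw":-2.6,"fingers":-1}
    - {"linear":[0.017,0.0375,0],"yaw":-2.6,"fingers":-1}

```text
clock: 2.3
position: [0.5046, 0.0757, 0.3655]
tcp_rot: [3.103, -0.488, 0.001]
wrist_force: [0.3, -0.7, -0.1]
width: 0.0941
gripper_force: 0.0
```

Call:
send_rows:
  moves:
    - {"linear":[0.017,0.0375,0],"yaw":-2.6,"fingers":-1}
    - {"linear":[0.017,0.0375,0],"yaw":-2.6,"fingers":-1}
    - {"linear":[0.017,0.0375,0],"yaw":-2.6,"fingers":-1}
    - {"linear":[0.017,0.0375,0],"yaw":-2.6,"fingers":-1}
    - {"linear":[0,0,-0.04],"yaw":0,"fingers":-1}
    - {"linear":[0,0,-0.04],"yaw":0,"fingers":-1}
    - {"linear":[0,0,-0.04],"yaw":0,"fingers":-1}
    - {"linear":[0,0,-0.04],"yaw":0,"fingers":-1}
    - {"linear":[0,0,0],"yaw":0,"fingers":-1}
    - {"linear":[0,0,0],"yaw":0,"fingers":-1}

```text
clock: 3.3
position: [0.572, 0.2239, 0.2054]
tcp_rot: [3.047, -0.765, -0.002]
wrist_force: [-0.2, -0.1, 1.6]
width: 0.0942
gripper_force: 0.0
```

```bash
cat >> h.py <<'E'
def state():
    o=arm.observe();R=cv2.Rodrigues(np.array(o["tcp_rot"]))[0]
    print("t",round(o["clock"],2),"p",np.round(o["position"],4),"yawY",round(float(np.degrees(np.arctan2(R[1,1],R[0,1]))),2),"F",np.round(o["wrist_force"],2),"w",round(float(o["width"]),4),"q6",round(float(o["q"][5]),2));return o
def orange(f,amin=150):
    m=cv2.inRange(cv2.cvtColor(f["color"],cv2.COLOR_RGB2HSV),(5,170,50),(17,255,255))
    return [c for c in cv2.findContours(m,0,2)[0] if cv2.contourArea(c)>amin]
E
python3 - <<'E'
from h import *
state();f=grab_frame("wrist");save("w1.png",f["color"])
for c in orange(f): print(cv2.contourArea(c),[(p.tolist(),plane(f,[p],0)[0][:2].round(4).tolist(),plane(f,[p],.032)[0][:2].round(4).tolist()) for p in cv2.approxPolyDP(c,4,True)[:,0]])
E
```

```text
t 3.3 p [0.572  0.2239 0.2054] yawY -118.18 F [-0.18 -0.14  1.62] w 0.0942 q6 2.29
7262.5 [([118, 211], [0.6842, 0.4293], [0.681, 0.4089]), ([115, 340], [0.5493, 0.5393], [0.5574, 0.5097]), ([136, 341], [0.5353, 0.516], [0.5445, 0.4883]), ([142, 369], [0.4968, 0.5352], [0.5093, 0.5059]), ([173, 329], [0.5272, 0.463], [0.5371, 0.4398]), ([167, 215], [0.6535, 0.3821], [0.6529, 0.3656])]
177.0 [([636, 205], [0.4089, -0.1004], [0.4288, -0.0766]), ([615, 222], [0.4003, -0.0736], [0.4209, -0.0521]), ([614, 234], [0.3864, -0.0689], [0.4081, -0.0478]), ([621, 243], [0.3712, -0.0736], [0.3942, -0.052]), ([619, 226], [0.3933, -0.0766], [0.4144, -0.0548])]
4248.0 [([300, 187], [0.6091, 0.2308], [0.6122, 0.227]), ([300, 313], [0.4705, 0.308], [0.4852, 0.2978]), ([330, 314], [0.4515, 0.2754], [0.4678, 0.2678]), ([334, 191], [0.587, 0.1991], [0.592, 0.1979])]
```

View pics/w1.png

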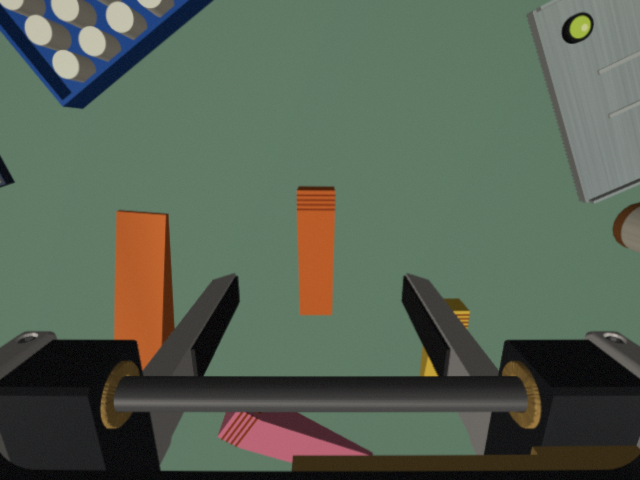

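The wrist view shows the wedge between the open fingers, heel at (317,190) and nose at (315,314), with nothing else close by.

Call:
send_rows:
  moves:
    - {"linear":[0.0023,0.0042,0],"yaw":-0.8,"fingers":-1}
    - {"linear":[0,0,-0.04],"yaw":0,"fingers":-1}
    - {"linear":[0,0,-0.04],"yaw":0,"fingers":-1}
    - {"linear":[0,0,-0.04],"yaw":0,"fingers":-1}
    - {"linear":[0,0,-0.04],"yaw":0,"fingers":-1}
    - {"linear":[0,0,-0.02],"yaw":0,"fingers":-1}
    - {"linear":[0,0,-0.015],"yaw":0,"fingers":-1}
    - {"linear":[0,0,-0.0055],"yaw":0,"fingers":-1}
    - {"linear":[0,0,0],"yaw":0,"fingers":-1}
    - {"linear":[0,0,0],"yaw":0,"fingers":-1}

```text
clock: 4.35
position: [0.5764, 0.2287, 0.007]
tcp_rot: [-3.04, 0.786, -0.005]
wrist_force: [0.1, 0.4, 0.6]
width: 0.0942
gripper_force: 0.0
```

Call:
send_rows:
  moves:
    - {"linear":[0,0,0],"yaw":0,"fingers":1}
    - {"linear":[0,0,0],"yaw":0,"fingers":1}
    - {"linear":[0,0,0],"yaw":0,"fingers":1}
    - {"linear":[0,0,0],"yaw":0,"fingers":1}
    - {"linear":[0,0,0],"yaw":0,"fingers":1}
    - {"linear":[0,0,0],"yaw":0,"fingers":1}
    - {"linear":[0,0,0],"yaw":0,"fingers":1}
    - {"linear":[0,0,0],"yaw":0,"fingers":1}
    - {"linear":[0,0,0],"yaw":0,"fingers":1}
    - {"linear":[0,0,0],"yaw":0,"fingers":1}

```text
clock: 5.35
position: [0.5745, 0.2282, 0.0049]
tcp_rot: [3.042, -0.786, -0.0]
wrist_force: [0.3, -0.6, 1.0]
width: 0.04
gripper_force: 30.0
```

Call:
send_rows:
  moves:
    - {"linear":[0,0,0.02],"yaw":0,"fingers":1}
    - {"linear":[0,0,0.025],"yaw":0,"fingers":1}
    - {"linear":[0,0,0.025],"yaw":0,"fingers":1}
    - {"linear":[-0.0014,-0.0074,0],"yaw":8.33,"fingers":1}
    - {"linear":[-0.0014,-0.0074,0],"yaw":8.33,"fingers":1}
    - {"linear":[-0.0014,-0.0074,0],"yaw":8.33,"fingers":1}
    - {"linear":[-0.0014,-0.0074,0],"yaw":8.33,"fingers":1}
    - {"linear":[-0.0014,-0.0074,0],"yaw":8.33,"fingers":1}
    - {"linear":[-0.0014,-0.0074,0],"yaw":8.33,"fingers":1}
    - {"linear":[-0.0014,-0.0074,0],"yaw":8.33,"fingers":1}
    - {"linear":[-0.0014,-0.0074,0],"yaw":8.33,"fingers":1}
    - {"linear":[-0.0014,-0.0074,0],"yaw":8.33,"fingers":1}
    - {"linear":[-0.0014,-0.0074,0],"yaw":8.33,"fingers":1}
    - {"linear":[-0.0014,-0.0074,0],"yaw":8.33,"fingers":1}
    - {"linear":[-0.0014,-0.0074,0],"yaw":8.33,"fingers":1}
    - {"linear":[-0.0014,-0.0074,0],"yaw":8.33,"fingers":1}
    - {"linear":[-0.0014,-0.0074,0],"yaw":8.33,"fingers":1}
    - {"linear":[0,0,0],"yaw":0,"fingers":1}
    - {"linear":[0,0,0],"yaw":0,"fingers":1}

```text
clock: 7.25
position: [0.5548, 0.1247, 0.0748]
tcp_rot: [-2.27, -2.171, 0.0]
wrist_force: [-0.5, -0.4, -0.7]
width: 0.0397
gripper_force: 30.0
```

```bash
python3 - <<'E'
from h import *
o=state();fs={n:grab_frame(n) for n in("top","scene")}
for n,f in fs.items():
    for c in orange(f): print(n,cv2.contourArea(c),[(p.tolist(),plane(f,[p],.075)[0][:2].round(4).tolist()) for p in cv2.approxPolyDP(c,2.5,True)[:,0]] if cv2.contourArea(c)<1500 else '')
E
```

```text
t 7.25 p [0.5548 0.1247 0.0748] yawY -2.56 F [-0.48 -0.44 -0.73] w 0.0397 q6 0.11
top 527.5 [([312, 234], [0.5705, 0.0708]), ([314, 251], [0.5317, 0.0666]), ([345, 251], [0.5308, -0.0027]), ([344, 236], [0.565, -0.0011])]
top 2268.5 
scene 1095.5 [([347, 230], [0.5323, 0.1534]), ([340, 229], [0.5193, 0.1434]), ([295, 268], [0.5312, -0.0046]), ([307, 279], [0.5695, -0.004]), ([344, 253], [0.5741, 0.1023]), ([349, 242], [0.5599, 0.1322])]
scene 1677.0
```

Call:
send_rows:
  moves:
    - {"linear":[0,0,-0.025],"yaw":0,"fingers":1}
    - {"linear":[0,0,-0.025],"yaw":0,"fingers":1}
    - {"linear":[0,0,-0.01],"yaw":0,"fingers":1}
    - {"linear":[0,0,-0.006],"yaw":0,"fingers":1}
    - {"linear":[0,0,-0.003],"yaw":0,"fingers":1}
    - {"linear":[0,0,-0.001],"yaw":0,"fingers":1}
    - {"linear":[0,0,0],"yaw":0,"fingers":1}
    - {"linear":[0,0,0],"yaw":0,"fingers":1}
    - {"linear":[0,0,0],"yaw":0,"fingers":1}

```text
clock: 8.25
position: [0.5555, 0.1246, 0.0057]
tcp_rot: [2.266, 2.175, 0.002]
wrist_force: [-0.5, 0.4, -1.2]
width: 0.0402
gripper_force: 30.0
```

Call:
send_rows:
  moves:
    - {"linear":[0,0,0],"yaw":0,"fingers":0.3}
    - {"linear":[0,0,0],"yaw":0,"fingers":0}
    - {"linear":[0,0,0],"yaw":0,"fingers":0}
    - {"linear":[0,0,0],"yaw":0,"fingers":0}
    - {"linear":[0,0,0.02],"yaw":0,"fingers":-0.2}
    - {"linear":[0,0,0.03],"yaw":0,"fingers":-0.2}
    - {"linear":[0,0,0.03],"yaw":0,"fingers":-0.2}
    - {"linear":[0.0025,0.035,0],"yaw":0,"fingers":0.5}
    - {"linear":[0.0025,0.035,0],"yaw":0,"fingers":0.5}
    - {"linear":[0.0005,0.01,0],"yaw":0,"fingers":0.5}
    - {"linear":[0,0,0],"yaw":0,"fingers":0.5}
    - {"linear":[0,0,0],"yaw":0,"fingers":0.5}

```text
clock: 9.45
position: [0.56, 0.2039, 0.0845]
tcp_rot: [-2.266, -2.176, 0.002]
wrist_force: [-0.3, -0.2, 0.0]
width: 0.0238
gripper_force: 0.0
```

```bash
python3 - <<'E'
from h import *
o=state();fs={n:grab_frame(n) for n in("top","scene","wrist")}
save("w2.png",fs["wrist"]["color"])
for n,f in fs.items():
    for c in orange(f): print(n,cv2.contourArea(c),[(p.tolist(),plane(f,[p],0.0)[0][:2].round(4).tolist(),plane(f,[p],.032)[0][:2].round(4).tolist()) for p in cv2.approxPolyDP(c,3,True)[:,0]] )
E
```

```text
t 9.45 p [0.56   0.2039 0.0845] yawY -2.34 F [-0.26 -0.16  0.03] w 0.0238 q6 0.25
top 1031.5 [([278, 238], [0.5766, 0.1537], [0.5705, 0.151]), ([278, 254], [0.5379, 0.1536], [0.5328, 0.1509]), ([344, 254], [0.5359, -0.0032], [0.5308, -0.002]), ([343, 241], [0.5673, -0.0014], [0.5614, -0.0002])]
top 2264.5 [([166, 198], [0.6795, 0.4282], [0.6709, 0.4186]), ([108, 272], [0.499, 0.5625], [0.4949, 0.5495]), ([132, 285], [0.4673, 0.5021], [0.464, 0.4906]), ([183, 210], [0.6487, 0.385], [0.6409, 0.3765])]
scene 1141.0 [([358, 252], [0.5598, 0.1707], [0.574, 0.1522]), ([346, 243], [0.5207, 0.1684], [0.5363, 0.1499]), ([297, 286], [0.5327, -0.0027], [0.5479, -0.0149]), ([307, 296], [0.5679, -0.0033], [0.5818, -0.0155]), ([353, 258], [0.5641, 0.149], [0.5782, 0.1313]), ([356, 260], [0.5731, 0.1502], [0.5868, 0.1324]), ([353, 257], [0.562, 0.1511], [0.5762, 0.1333])]
scene 1676.0 [([419, 157], [0.442, 0.5448], [0.4605, 0.5126]), ([416, 168], [0.4656, 0.5029], [0.4833, 0.4723]), ([442, 227], [0.6488, 0.3857], [0.6598, 0.3593]), ([463, 225], [0.681, 0.4311], [0.6908, 0.403]), ([438, 155], [0.4736, 0.5928], [0.491, 0.5588])]
wrist 1459.5 [([298, 412], [0.5327, 0.0369], [0.5366, 0.0674]), ([300, 448], [0.532, -0.0074], [0.5359, 0.0286]), ([339, 448], [0.5707, -0.009], [0.5699, 0.0271]), ([340, 412], [0.5727, 0.0352], [0.5717, 0.0659])]
wrist 3483.0 [([340, 299], [0.5757, 0.1542], [0.5743, 0.1704]), ([300, 300], [0.5416, 0.1547], [0.5444, 0.1709]), ([293, 351], [0.5324, 0.1046], [0.5363, 0.1269]), ([295, 375], [0.5325, 0.079], [0.5364, 0.1044]), ([342, 375], [0.5756, 0.0771], [0.5742, 0.1028]), ([344, 325], [0.5786, 0.129], [0.5768, 0.1483])]
wrist 342.5 [([107, 304], [0.3758, 0.1577], [0.3988, 0.1735]), ([129, 312], [0.3932, 0.1493], [0.4141, 0.1662]), ([140, 301], [0.4048, 0.1594], [0.4242, 0.175]), ([121, 293], [0.3901, 0.1675], [0.4113, 0.1821])]
```

View pics/w2.png

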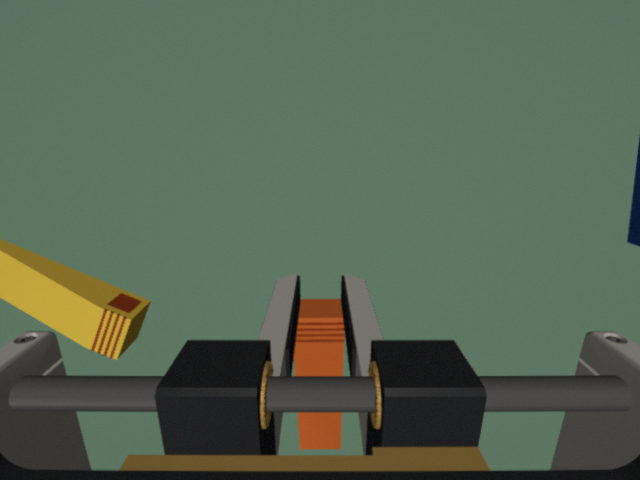

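The wedge lies flat and square, and the fingers (24 mm apart) are behind its heel, which is at wrist (320,299). Next I lower the fingers behind the heel and push.

Call:
send_rows:
  moves:
    - {"linear":[-0.0015,0,-0.03],"yaw":0,"fingers":0.5}
    - {"linear":[0,0,-0.03],"yaw":0,"fingers":0.5}
    - {"linear":[0,0,-0.012],"yaw":0,"fingers":0.5}
    - {"linear":[0,0,-0.005],"yaw":0,"fingers":0.5}
    - {"linear":[0,0,0],"yaw":0,"fingers":0.5}
    - {"linear":[-0.0004,-0.01,0],"yaw":0,"fingers":0.5}
    - {"linear":[-0.0004,-0.01,0],"yaw":0,"fingers":0.5}
    - {"linear":[-0.0004,-0.01,0],"yaw":0,"fingers":0.5}
    - {"linear":[-0.0002,-0.005,0],"yaw":0,"fingers":0.5}
    - {"linear":[-0.0001,-0.003,0],"yaw":0,"fingers":0.5}
    - {"linear":[-0.0001,-0.003,0],"yaw":0,"fingers":0.5}
    - {"linear":[-0.0001,-0.003,0],"yaw":0,"fingers":0.5}
    - {"linear":[-0.0001,-0.003,0],"yaw":0,"fingers":0.5}
    - {"linear":[-0.0001,-0.003,0],"yaw":0,"fingers":0.5}

```text
clock: 11.0
position: [0.5572, 0.1547, 0.0081]
tcp_rot: [-2.266, -2.176, -0.001]
wrist_force: [0.2, -0.1, 1.4]
width: 0.0233
gripper_force: 0.5
```

Call:
send_rows:
  moves:
    - {"linear":[-0.00013,-0.003,0],"yaw":0,"fingers":0.5}
    - {"linear":[-0.00013,-0.003,0],"yaw":0,"fingers":0.5}
    - {"linear":[-0.00013,-0.003,0],"yaw":0,"fingers":0.5}
    - {"linear":[-0.00013,-0.003,0],"yaw":0,"fingers":0.5}
    - {"linear":[-0.00013,-0.003,0],"yaw":0,"fingers":0.5}
    - {"linear":[-0.00013,-0.003,0],"yaw":0,"fingers":0.5}
    - {"linear":[-0.00013,-0.003,0],"yaw":0,"fingers":0.5}
    - {"linear":[-0.00013,-0.003,0],"yaw":0,"fingers":0.5}
    - {"linear":[-0.00013,-0.003,0],"yaw":0,"fingers":0.5}
    - {"linear":[-0.00013,-0.003,0],"yaw":0,"fingers":0.5}

```text
clock: 12.0
position: [0.5557, 0.1243, 0.0079]
tcp_rot: [-2.267, -2.175, 0.0]
wrist_force: [-0.1, 1.4, 0.9]
width: 0.0234
gripper_force: 0.5
```

```bash
cat > lk.py <<'E'
from h import *
o=state();f=grab_frame("top")
for c in orange(f):
  if cv2.contourArea(c)<1500 and c[:,0,0].mean()>230: print(cv2.contourArea(c),[(p.tolist(),plane(f,[p],0.0)[0][:2].round(4).tolist()) for p in cv2.approxPolyDP(c,3,True)[:,0]],np.round(cv2.fitLine(c,2,0,.01,.01).ravel(),3))
E
python3 lk.py
```

```text
t 12.0 p [0.5557 0.1243 0.0079] yawY -2.36 F [-0.08  1.41  0.86] w 0.0234 q6 0.11
681.0 [([312, 240], [0.5706, 0.0725]), ([314, 255], [0.5344, 0.068]), ([357, 257], [0.5283, -0.0339]), ([357, 242], [0.5644, -0.0347])] [9.95000e-01 1.01000e-01 3.28889e+02 2.46500e+02]
```

Call:
send_rows:
  moves:
    - {"linear":[-0.00013,-0.003,0],"yaw":0,"fingers":0.5}
    - {"linear":[-0.00013,-0.003,0],"yaw":0,"fingers":0.5}
    - {"linear":[-0.00013,-0.003,0],"yaw":0,"fingers":0.5}
    - {"linear":[-0.00013,-0.003,0],"yaw":0,"fingers":0.5}
    - {"linear":[-0.00013,-0.003,0],"yaw":0,"fingers":0.5}
    - {"linear":[-0.00013,-0.003,0],"yaw":0,"fingers":0.5}
    - {"linear":[-0.00013,-0.003,0],"yaw":0,"fingers":0.5}
    - {"linear":[-0.00013,-0.003,0],"yaw":0,"fingers":0.5}
    - {"linear":[-0.00013,-0.003,0],"yaw":0,"fingers":0.5}
    - {"linear":[-0.00013,-0.003,0],"yaw":0,"fingers":0.5}

```text
clock: 13.05
position: [0.5544, 0.0943, 0.0079]
tcp_rot: [-2.267, -2.175, 0.0]
wrist_force: [-0.2, 1.4, 0.5]
width: 0.0232
gripper_force: 0.3
```

Call:
send_rows:
  moves:
    - {"linear":[-0.0001,-0.002,0],"yaw":0,"fingers":0.5}
    - {"linear":[-0.0001,-0.002,0],"yaw":0,"fingers":0.5}
    - {"linear":[-0.0001,-0.002,0],"yaw":0,"fingers":0.5}
    - {"linear":[-0.0001,-0.002,0],"yaw":0,"fingers":0.5}
    - {"linear":[-0.0001,-0.002,0],"yaw":0,"fingers":0.5}
    - {"linear":[-0.0001,-0.002,0],"yaw":0,"fingers":0.5}

```text
clock: 13.65
position: [0.5538, 0.0824, 0.0079]
tcp_rot: [-2.267, -2.175, 0.0]
wrist_force: [0.2, 1.0, 0.3]
width: 0.0233
gripper_force: 0.2
```

```bash
python3 lk.py
```

```text
t 13.65 p [0.5538 0.0824 0.0079] yawY -2.35 F [0.22 1.   0.3 ] w 0.0233 q6 0.03
325.5 [([336, 240], [0.5699, 0.0152]), ([336, 256], [0.5313, 0.0159]), ([357, 257], [0.5283, -0.0339]), ([357, 242], [0.5644, -0.0347])] [  0.861   0.508 348.1   247.2  ]
```

Call:
send_rows:
  moves:
    - {"linear":[-0.0001,-0.002,0],"yaw":0,"fingers":0.5}
    - {"linear":[-0.0001,-0.002,0],"yaw":0,"fingers":0.5}
    - {"linear":[-0.0001,-0.002,0],"yaw":0,"fingers":0.5}
    - {"linear":[-0.0001,-0.002,0],"yaw":0,"fingers":0.5}
    - {"linear":[-0.0001,-0.002,0],"yaw":0,"fingers":0.5}
    - {"linear":[-0.0001,-0.002,0],"yaw":0,"fingers":0.5}

```text
clock: 14.3
position: [0.5532, 0.0715, 0.008]
tcp_rot: [-2.266, -2.174, -0.002]
wrist_force: [-0.6, 4.7, -0.8]
width: 0.0235
gripper_force: 2.5
```

Call:
send_rows:
  moves:
    - {"linear":[-0.0001,-0.002,0],"yaw":0,"fingers":0.5}
    - {"linear":[-0.0001,-0.002,0],"yaw":0,"fingers":0.5}
    - {"linear":[-0.0001,-0.002,0],"yaw":0,"fingers":0.5}
    - {"linear":[-0.0001,-0.002,0],"yaw":0,"fingers":0.5}
    - {"linear":[-0.0001,-0.002,0],"yaw":0,"fingers":0.5}
    - {"linear":[-0.0001,-0.002,0],"yaw":0,"fingers":0.5}
    - {"linear":[0,0,0],"yaw":0,"fingers":0.5}

```text
clock: 15.0
position: [0.5526, 0.0585, 0.0079]
tcp_rot: [-2.267, -2.175, 0.0]
wrist_force: [-0.5, 3.8, -0.5]
width: 0.0235
gripper_force: 2.1
```

Call:
send_rows:
  moves:
    - {"linear":[-5e-05,-0.001,0],"yaw":0,"fingers":0.5}
    - {"linear":[-5e-05,-0.001,0],"yaw":0,"fingers":0.5}
    - {"linear":[-5e-05,-0.001,0],"yaw":0,"fingers":0.5}
    - {"linear":[-5e-05,-0.001,0],"yaw":0,"fingers":0.5}
    - {"linear":[-5e-05,-0.001,0],"yaw":0,"fingers":0.5}
    - {"linear":[-5e-05,-0.001,0],"yaw":0,"fingers":0.5}
    - {"linear":[-5e-05,-0.001,0],"yaw":0,"fingers":0.5}
    - {"linear":[-5e-05,-0.001,0],"yaw":0,"fingers":0.5}
    - {"linear":[-5e-05,-0.001,0],"yaw":0,"fingers":0.5}
    - {"linear":[-5e-05,-0.001,0],"yaw":0,"fingers":0.5}
    - {"linear":[-5e-05,-0.001,0],"yaw":0,"fingers":0.5}
    - {"linear":[-5e-05,-0.001,0],"yaw":0,"fingers":0.5}

```text
clock: 16.2
position: [0.552, 0.0465, 0.008]
tcp_rot: [-2.267, -2.175, 0.0]
wrist_force: [-0.4, 4.7, -0.3]
width: 0.0235
gripper_force: 2.5
```

```bash
python3 lk.py
```

```text
t 16.2 p [0.552  0.0465 0.008 ] yawY -2.35 F [-0.43  4.7  -0.31] w 0.0235 q6 -0.03
```

Call:
send_rows:
  moves:
    - {"linear":[0,-0.0005,0],"yaw":0,"fingers":0.5}
    - {"linear":[0,-0.0005,0],"yaw":0,"fingers":0.5}
    - {"linear":[-0.0001,-0.0005,0],"yaw":0,"fingers":0.5}
    - {"linear":[0,0,0],"yaw":0,"fingers":0.5}

```text
clock: 16.65
position: [0.5519, 0.045, 0.0079]
tcp_rot: [2.267, 2.175, -0.0]
wrist_force: [-0.3, 4.0, 0.8]
width: 0.0233
gripper_force: 2.3
```

Call:
send_rows:
  moves:
    - {"linear":[0,-0.0005,0],"yaw":0,"fingers":0.5}
    - {"linear":[-0.0001,-0.0005,0],"yaw":0,"fingers":0.5}
    - {"linear":[0,0,0],"yaw":0,"fingers":0.5}

```text
clock: 16.95
position: [0.5519, 0.044, 0.008]
tcp_rot: [2.267, 2.175, -0.0]
wrist_force: [-0.4, 4.3, -0.2]
width: 0.0235
gripper_force: 2.3
```

Call:
send_rows:
  moves:
    - {"linear":[0,-0.0005,0],"yaw":0,"fingers":0.5}
    - {"linear":[-0.0001,-0.0005,0],"yaw":0,"fingers":0.5}
    - {"linear":[0,0,0],"yaw":0,"fingers":0.5}

```text
clock: 17.25
position: [0.5518, 0.043, 0.0079]
tcp_rot: [2.267, 2.175, -0.0]
wrist_force: [0.8, 5.0, -0.4]
width: 0.0233
gripper_force: 2.3
```

Call:
send_rows:
  moves:
    - {"linear":[0,-0.0005,0],"yaw":0,"fingers":0.5}
    - {"linear":[-0.0001,-0.0005,0],"yaw":0,"fingers":0.5}
    - {"linear":[0,0,0],"yaw":0,"fingers":0.5}

```text
clock: 17.55
position: [0.5517, 0.042, 0.008]
tcp_rot: [2.267, 2.175, -0.0]
wrist_force: [0.8, 5.3, 0.1]
width: 0.0235
gripper_force: 2.3
```

Call:
send_rows:
  moves:
    - {"linear":[0,-0.0005,0],"yaw":0,"fingers":0.5}
    - {"linear":[-0.0001,-0.0005,0],"yaw":0,"fingers":0.5}
    - {"linear":[0,0,0],"yaw":0,"fingers":0.5}

```text
clock: 17.85
position: [0.5516, 0.041, 0.0079]
tcp_rot: [2.267, 2.175, -0.0]
wrist_force: [0.5, 4.2, 0.3]
width: 0.0237
gripper_force: 2.3
```

Call:
send_rows:
  moves:
    - {"linear":[0,-0.0005,0],"yaw":0,"fingers":0.5}
    - {"linear":[-0.0001,-0.0005,0],"yaw":0,"fingers":0.5}
    - {"linear":[0,0,0],"yaw":0,"fingers":0.5}

```text
clock: 18.15
position: [0.5514, 0.04, 0.0079]
tcp_rot: [2.267, 2.175, -0.0]
wrist_force: [-0.4, 4.0, -0.3]
width: 0.0236
gripper_force: 2.3
```

Call:
send_rows:
  moves:
    - {"linear":[0,-0.0005,0],"yaw":0,"fingers":0.5}
    - {"linear":[-0.0001,-0.0005,0],"yaw":0,"fingers":0.5}
    - {"linear":[0,0,0],"yaw":0,"fingers":0.5}

```text
clock: 18.45
position: [0.5513, 0.039, 0.0079]
tcp_rot: [2.267, 2.175, -0.0]
wrist_force: [0.3, 4.3, 0.2]
width: 0.0238
gripper_force: 2.3
```

Call:
send_rows:
  moves:
    - {"linear":[0,-0.0005,0],"yaw":0,"fingers":0.5}
    - {"linear":[-0.0001,-0.0005,0],"yaw":0,"fingers":0.5}
    - {"linear":[0,0,0],"yaw":0,"fingers":0.5}

```text
clock: 18.75
position: [0.5512, 0.038, 0.0079]
tcp_rot: [2.267, 2.175, -0.0]
wrist_force: [1.0, 4.0, -0.0]
width: 0.0236
gripper_force: 2.3
```

Call:
send_rows:
  moves:
    - {"linear":[0,-0.0005,0],"yaw":0,"fingers":0.5}
    - {"linear":[-0.0001,-0.0005,0],"yaw":0,"fingers":0.5}
    - {"linear":[0,0,0],"yaw":0,"fingers":0.5}

```text
clock: 19.05
position: [0.5511, 0.037, 0.008]
tcp_rot: [2.267, 2.175, -0.0]
wrist_force: [-0.4, 5.0, -0.1]
width: 0.0234
gripper_force: 2.3
```

Call:
send_rows:
  moves:
    - {"linear":[0,-0.0005,0],"yaw":0,"fingers":0.5}
    - {"linear":[-0.0001,-0.0005,0],"yaw":0,"fingers":0.5}
    - {"linear":[0,0,0],"yaw":0,"fingers":0.5}

```text
clock: 19.35
position: [0.551, 0.036, 0.008]
tcp_rot: [2.267, 2.175, -0.0]
wrist_force: [0.9, 4.4, -0.8]
width: 0.0233
gripper_force: 2.3
```

Call:
send_rows:
  moves:
    - {"linear":[0,-0.0005,0],"yaw":0,"fingers":0.5}
    - {"linear":[-0.0001,-0.0005,0],"yaw":0,"fingers":0.5}
    - {"linear":[0,0,0],"yaw":0,"fingers":0.5}

```text
clock: 19.65
position: [0.5509, 0.035, 0.0079]
tcp_rot: [2.267, 2.175, -0.0]
wrist_force: [0.3, 5.9, 0.4]
width: 0.0238
gripper_force: 2.3
```

Call:
send_rows:
  moves:
    - {"linear":[0,-0.0005,0],"yaw":0,"fingers":0.5}
    - {"linear":[-0.0001,-0.0003,0],"yaw":0,"fingers":0.5}
    - {"linear":[0,0,0],"yaw":0,"fingers":0.5}

```text
clock: 19.95
position: [0.5508, 0.0342, 0.0079]
tcp_rot: [2.267, 2.175, -0.0]
wrist_force: [0.5, 3.9, 0.3]
width: 0.0233
gripper_force: 2.3
```

Call:
send_rows:
  moves:
    - {"linear":[0,-0.0005,0],"yaw":0,"fingers":0.5}
    - {"linear":[0,-0.0005,0],"yaw":0,"fingers":0.5}
    - {"linear":[0,0,0],"yaw":0,"fingers":0.5}

```text
clock: 20.25
position: [0.5508, 0.0337, 0.008]
tcp_rot: [-2.266, -2.175, -0.001]
wrist_force: [0.5, 6.1, 0.2]
width: 0.0237
gripper_force: 3.1
```

Call:
send_rows:
  moves:
    - {"linear":[0,-0.0003,0],"yaw":0,"fingers":0.5}
    - {"linear":[0,0,0],"yaw":0,"fingers":0.5}
    - {"linear":[0,0,0],"yaw":0,"fingers":0.5}

```text
clock: 20.55
position: [0.5508, 0.0337, 0.008]
tcp_rot: [-2.266, -2.175, -0.001]
wrist_force: [0.1, 7.1, 0.4]
width: 0.0237
gripper_force: 3.4
```

Call:
send_rows:
  moves:
    - {"linear":[0,-0.0005,0],"yaw":0,"fingers":0.5}
    - {"linear":[0,0,0],"yaw":0,"fingers":0.5}
    - {"linear":[0,0,0],"yaw":0,"fingers":0.5}

```text
clock: 20.85
position: [0.5508, 0.0336, 0.008]
tcp_rot: [-2.266, -2.174, -0.002]
wrist_force: [0.7, 7.2, 0.8]
width: 0.0233
gripper_force: 3.9
```

```bash
python3 - <<'E'
from h import *
import time
state()
for n in("top","scene"): f=grab_frame(n);save(n+"3.png",f["color"])
for i in range(3): state();grab_frame("top")
E
```

```text
t 20.85 p [0.5508 0.0336 0.008 ] yawY -2.38 F [0.67 7.19 0.77] w 0.0233 q6 -0.06
t 20.95 p [0.5508 0.0336 0.008 ] yawY -2.37 F [0.11 6.92 0.12] w 0.0236 q6 -0.06
t 21.0 p [0.5508 0.0336 0.008 ] yawY -2.37 F [1.   7.85 0.79] w 0.0233 q6 -0.06
t 21.05 p [0.5508 0.0336 0.008 ] yawY -2.37 F [0.21 8.66 0.14] w 0.0234 q6 -0.06
```

Call:
send_rows:
  moves:
    - {"linear":[0,-0.0005,0],"yaw":0,"fingers":0.5}
    - {"linear":[0,0,0],"yaw":0,"fingers":0.5}
    - {"linear":[0,-0.0005,0],"yaw":0,"fingers":0.5}
    - {"linear":[0,0,0],"yaw":0,"fingers":0.5}

```text
clock: 21.5
position: [0.5508, 0.0334, 0.008]
tcp_rot: [-2.266, -2.173, -0.004]
wrist_force: [0.1, 10.1, 0.8]
width: 0.0234
gripper_force: 5.1
```

Call:
send_rows:
  moves:
    - {"linear":[0,-0.0005,0],"yaw":0,"fingers":0.5}
    - {"linear":[0,0,0],"yaw":0,"fingers":0.5}
    - {"linear":[0,0,0],"yaw":0,"fingers":0.5}

```text
clock: 21.8
position: [0.5508, 0.0333, 0.008]
tcp_rot: [-2.265, -2.173, -0.004]
wrist_force: [0.5, 11.6, 0.4]
width: 0.0234
gripper_force: 5.7
```

Call:
send_rows:
  moves:
    - {"linear":[0,0.001,0],"yaw":0,"fingers":0.5}
    - {"linear":[0,0.001,0],"yaw":0,"fingers":0.5}
    - {"linear":[0,0.002,0],"yaw":0,"fingers":0.5}
    - {"linear":[0,0.005,0],"yaw":0,"fingers":0.5}
    - {"linear":[0,0.01,0],"yaw":0,"fingers":0.5}
    - {"linear":[0,0.02,0],"yaw":0,"fingers":0.5}
    - {"linear":[0,0.03,0.01],"yaw":0,"fingers":0.5}
    - {"linear":[0,0.03,0.03],"yaw":0,"fingers":0.5}
    - {"linear":[0,0.03,0.04],"yaw":0,"fingers":0.5}
    - {"linear":[0,0.03,0.04],"yaw":0,"fingers":0.5}
    - {"linear":[0,0,0],"yaw":0,"fingers":0.5}
    - {"linear":[0,0,0],"yaw":0,"fingers":0.5}

```text
clock: 23.0
position: [0.5515, 0.1909, 0.1292]
tcp_rot: [2.263, 2.176, 0.003]
wrist_force: [0.5, 0.5, -1.0]
width: 0.0233
gripper_force: 0.0
```

```bash
python3 lk.py; python3 - <<'E'
from h import *
f=grab_frame("scene");save("s4.png",cv2.resize(f["color"][220:400,180:420],None,fx=3,fy=3,interpolation=2))
for c in orange(f): print(cv2.contourArea(c),[(p.tolist(),plane(f,[p],0.)[0][:2].round(4).tolist(),plane(f,[p],.032)[0][:2].round(4).tolist()) for p in cv2.approxPolyDP(c,2,True)[:,0]] if cv2.contourArea(c)<1500 else'')
E
```

```text
t 23.0 p [0.5515 0.1909 0.1292] yawY -2.24 F [ 0.53  0.46 -1.01] w 0.0233 q6 0.22
380.0 [([334, 240], [0.57, 0.02]), ([334, 256], [0.5314, 0.0206]), ([357, 257], [0.5283, -0.0339]), ([357, 241], [0.5668, -0.0348])] [  0.815  -0.579 340.5   251.812]
420.5 [([305, 272], [0.5164, 0.0365], [0.5322, 0.0229]), ([286, 286], [0.5157, -0.0215], [0.5315, -0.033]), ([300, 300], [0.565, -0.0219], [0.579, -0.0334]), ([308, 294], [0.5655, 0.0019], [0.5795, -0.0105]), ([304, 292], [0.5555, -0.0014], [0.5698, -0.0136]), ([308, 291], [0.5597, 0.0072], [0.5739, -0.0054]), ([308, 288], [0.5537, 0.0125], [0.5682, -0.0003]), ([312, 285], [0.5539, 0.0247], [0.5684, 0.0115]), ([315, 287], [0.5626, 0.0262], [0.5767, 0.013]), ([315, 282], [0.5526, 0.0353], [0.5671, 0.0217])]
1676.0
```

View pics/s4.png

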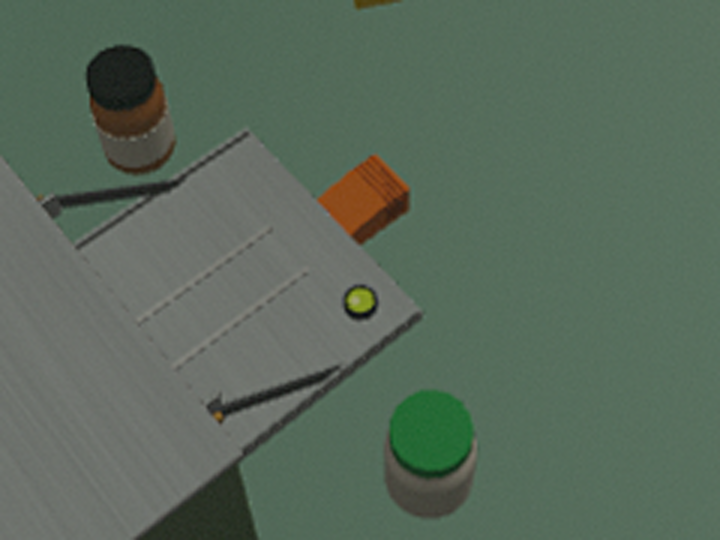

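The scene crop shows the wedge square under the middle of the deck edge, heel at (375,190), and the jar and tub have not moved. The deck reached its stop after about 40 mm of lifting, and I pushed up to about 11 N. I'm handing the job in.

```bash
python3 -c "
from cell import arm
print(arm.job_done())"
```

```text
the job is handed in; nothing more can be done
None
```

The wedge is under the middle of the deck's free edge, pushed against the stop to about 11 N and left flat and square with the arm clear; I handed the job in at about 23 s and have no verdict back.

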